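Release the vial shaker's hood with a tool and hold it open

TASK

Hold the vial shaker's hood open for a colleague who needs both hands to take out the vials. Lift the screwdriver out of its stand, drive the sprung release pin in the shaker's catch fully down with its tip so that the hood pops ajar, and stand the screwdriver back in the stand. Then take the hood by its lift bar, raise it to 60 degrees from its shut position and finish holding it there by the bar without letting go, because it drops if released; leave the jar, carton and dish near by where they are.

Things in the scene. Friction and masses are not known exactly. Their poses are not given: they have to be found in the camera images.
- shaker: Bench vial shaker, fixed but standing elsewhere each time: white housing 190 x 190 mm, top at z = 65 mm, low clear hood on it (170 deep, 175 wide, top at 119 mm when shut). Origin: centre of the underside; the front faces the robot, x points to its back, y to its left as the robot sees it. Right on the front: the catch, a dark steel block 55 deep, 50 wide, top at z = 96 mm.
- hood (a joint): Angle of the hood about its rear hinge, rad: 0 shut, 1.047 = 60 degrees, limit 1.6; grows as the front swings up. The catch stops it at about 0.005. Once the pin is down it pops up to 0.08 by itself on a kick-up plunger and stays there when the pin returns; above that its weight (0.4 to 0.55 kg) and a spring pull it down with 1.5 to 4 N at the bar, and it drops back to 0.08 if let go.
- hood_hinge (a point): Point on the hood's hinge axis, in the middle of its width, at [85, 0, 67] mm in the shaker's frame. The axis is the shaker's y.
- lift_bar (a point): Centre of the hood's lift bar: round, 12 mm thick, along the shaker's y, on two stand-offs 84 mm apart, 45 mm ahead of the hood's front. With the hood at 0 it lies 217 mm ahead of the hinge, 36 mm above and 30 mm left (+y) of it (z = 103 mm, free below) and it turns with the hood; point axes are the hood's. It turns between finger pads, so the gripper can stay upright.
- release_pin (a joint): Depth of the sprung release pin, m: 0 up, 0.009 fully down (hard stop). Its spring gives 6 N at the start of the travel and 13 N at the bottom and drives it back up when let go. The catch's hook lets go of the hood after 6 to 7 mm.
- pin_head (a point): Centre of the flat top of the release pin (13 mm diameter, moves straight down), at [-127.5, -63, 90] mm in the shaker's frame when up. It sits 6 mm below the mouth of its bore, too narrow for fingers.
- pin_collar (a point): Centre of the mouth of the pin's bore (18 mm diameter) in the top of the catch block, at [-127.5, -63, 96] mm in the shaker's frame; fixed to the shaker. The tall front of the large analyser (up to z = 424 mm) stands only 100 to 170 mm beyond this point and beyond the tool stand, right of y = 0.21 m: carry the tool between them in a straight line.
- tool_stand: Grey tool stand, fixed to the worktop but standing elsewhere each time: block 50 mm (x) by 100 mm (y), 60 mm high, with three 10 mm holes, 54 mm deep and 2 mm chamfered, in a row along y, 32 mm apart. Origin: centre of the underside, z up.
- stand_hole (a point): Mouth of the middle hole of the stand, at z = 60 mm, where the screwdriver stands at the start. Any of the three holes will do to put it back.
- screwdriver: Screwdriver, 178 mm long, 70 g, tip down in the stand's middle hole. Its y axis runs from tip to handle (up at the start); x and z are across the handle (25 mm square, the upper 94 mm); x is along the stand's x at the start. Shank 7 mm thick, 84 mm long. In the stand the tip is at z = 6 mm, the handle from 90 to 184 mm. Origin 12.5 mm off the axis, 89 mm above the tip.
- driver_tip (a point): Tip of the screwdriver, on its axis.
- driver_handle (a point): Point on the screwdriver's axis in the upper part of its handle, 151 mm from the tip and 27 mm below the handle's end: the place to grip from above.
- jar: Bystander: sample jar with white lid, 52 mm diameter, 62 mm high, loose. Origin: centre of the underside.
- carton: Bystander: small carton, 45 x 60 x 30 mm, loose. Origin: centre of the underside.
- dish: Bystander: shallow clear dish, 66 mm diameter, 13 mm high, loose. Origin: centre of the underside.

How it is judged:
By the outcome, as a careful person would: the job done as asked, in the order asked, and still so for the second after the job is handed in, while the arm keeps its last pose, push and grip.
It also fails if it takes over 64 s, if anything falls off the work surface, if the arm or the gripper's body presses on something with over 40 N, if the wrist force passes 120 N, or if a joint passes its speed limit or range.

ROBOT

A 6-joint arm with a two-finger parallel gripper is mounted at the origin on a cart in front of the work surface, level with it; the furniture and walls round the work are solid. World frame = base frame: x ahead of the robot, y to its left, z up, the work surface at z = 0. Lengths are in m, angles in rad, forces in N, time in s.
With the tool pointing down it reaches from about 0.375 to 0.925 m from the base axis. Payload 5.7 kg.
Tool frame: the origin (TCP) lies midway between the tips of the shut fingers; the grasp point (between the pads) lies 19 mm behind it; z points along the fingers, y is the direction in which the jaws open and shut (so a half turn about z gives the same grasp; the last joint's range is limited). The gripper opens to 85 mm and grips with 20 to 120 N. Pads are 22 mm wide; open, the fingers measure 114 mm over their backs; the gripper's body (76 mm by 85 mm) begins 54 mm behind the grasp point. The pads swing forward as they close: fully open they stand 13 mm farther back than shut.
Start: joints at [-1.323, 0.359, 1.51, -0, 1.272, -0.115], TCP at [0.213, -0.561, 0.231] pointing down, gripper open.
Joint ranges: [-2.97, 2.97], [-1.01, 2.36], [0.21, 2.38], [-0.96, 4.11], [0.2, 2.71], [-2.98, 2.98]. Speed limits (rad/s): [2.39, 2.39, 3.14, 3.14, 3.14, 3.14].

INTERFACE

Orientations are given as a unit quaternion [x, y, z, w].
In Python, from rig import ctrl gives the robot as it stands. Calls block until the motion is done:
- ctrl.move_ptp(position, orientation): joint-space move of the TCP to a pose.
- ctrl.move_l(position, rotation=None, rate=0.15, force_limit=None): straight line of the TCP; rotation=None keeps the orientation; rate is the mean speed in m/s. With force_limit (N) it stops when the force on the tool has changed by that much, and returns True; else False.
- ctrl.movej(angles): joint-space move.
- ctrl.command_gripper(opening, force=None): finger opening in m; force is the grip in N (None keeps the last); returns when the fingers have stopped.
- ctrl.dwell(seconds).
- ctrl.ik(position, orientation): joint angles nearest the present ones, or None.
- ctrl.snapshot(name): name is "scene" or "side" or "wrist"; returns the picture (384x512x3 uint8, red, green, blue); there is no depth.
- ctrl.calibration(name): a dict with "mtx" (3x3 intrinsics, pixels), "extrinsics" (4x4, takes a point from camera to world coordinates). Camera axes: x right, y up, looking along -z (the intrinsics and any distortion apply to the point x, -y, -z); pixel columns grow to the right and rows downward; lengths in m; the calibration is good to about 2 mm. A picture is of the moment at which its call begins: read the wrist's pose just before it. calibration takes no time and is no camera call; for the wrist camera it gives the pose at the moment of the call.
A pose or a line that the arm cannot do raises ctrl.IKError and nothing moves.
- ctrl.hand_in(): hands the job in, once; it reports no verdict.
Readings, each from a call of its own:
- ctrl.read_time(): time.
- ctrl.read_joint_pos(): joint angles.
- ctrl.read_joint_velocities(): joint speeds.
- ctrl.read_joint_efforts(): joint torques, N m.
- ctrl.read_tool_pos(): TCP position.
- ctrl.read_tcp_rot(): TCP orientation.
- ctrl.read_wrist_force(): force on the tool from outside, world axes, zero at the start.
- ctrl.read_moment(): the same for the moment, N m.
- ctrl.read_gripper_width(): finger opening in m.
Only numpy, scipy, OpenCV 4.12 (cv2) and the standard library are available. Lean on these libraries where they do the work, as an engineer would, in place of code of your own. Each camera call takes 0.05 s, during which the arm holds its last target. There are 200 camera calls.

## Working session

There is one attempt and no reset: what is moved stays moved. The work goes in short steps, each a Python script; the robot and the scene stay as the last script left them, time stands still between calls to the robot, and variables do not carry over. Pictures are saved under pics/ and viewed, about 8 in all and at most 12, crops included, and the job is handed in when it is done.

```bash
ls; mkdir -p pics; python3 - <<'E'
from rig import ctrl
import cv2,numpy as np
for n in ("scene","side","wrist"):
    im=ctrl.snapshot(n); cv2.imwrite(f"pics/{n}0.png",im[:,:,::-1])
    c=ctrl.calibration(n); print(n,{k:np.round(v,4).tolist() if not isinstance(v,str) else v for k,v in c.items()})
print(ctrl.read_time(),ctrl.read_tcp_rot(),ctrl.read_tool_pos())
E
```

```text
pics
scene {'mtx': [[424.3342, 0.0, 254.5788], [0.0, 424.3342, 192.6309], [0.0, 0.0, 1.0]], 'extrinsics': [[-0.8905, 0.3338, -0.3092, 0.0391], [-0.4546, -0.6236, 0.636, 1.0374], [0.0195, 0.7069, 0.707, 1.1034], [0.0, 0.0, 0.0, 1.0]]}
side {'mtx': [[439.9112, 0.0, 247.314], [0.0, 439.9112, 195.7358], [0.0, 0.0, 1.0]], 'extrinsics': [[-0.9937, 0.0563, -0.0971, 0.3645], [-0.1117, -0.5796, 0.8072, 1.1082], [-0.0108, 0.8129, 0.5823, 0.8048], [0.0, 0.0, 0.0, 1.0]]}
wrist {'mtx': [[291.646, 0.0, 256.3923], [0.0, 291.646, 192.3574], [0.0, 0.0, 1.0]], 'extrinsics': [[0.3551, 0.8965, 0.265, 0.2802], [-0.9348, 0.3412, 0.0983, -0.5353], [-0.0023, -0.2827, 0.9592, 0.3734], [0.0, 0.0, 0.0, 1.0]]}
0.15 [ 9.83590905e-01  1.80411667e-01 -5.49347913e-05 -7.47362068e-04] [ 0.21279087 -0.56042391  0.23061354]
```

View pics/scene0.png

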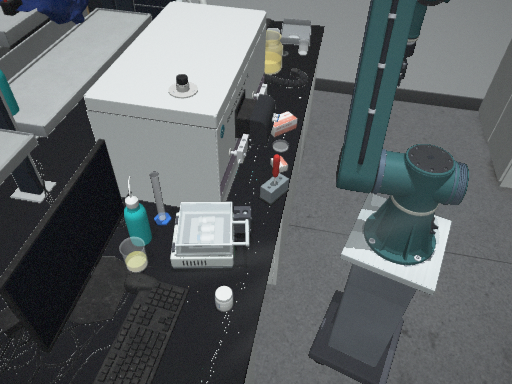

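View pics/side0.png

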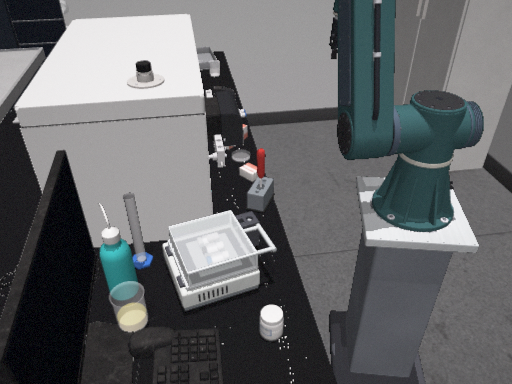

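The scene view shows the shaker near (205,235), the stand and red driver near (275,185), the carton and dish beside them at (281,163) and (281,147), and the jar at (224,298). The side view agrees. I'll zoom in for point picking.

```bash
python3 - <<'E'
import cv2,numpy as np
a=cv2.imread("pics/scene0.png")[145:275,165:297]; b=cv2.imread("pics/side0.png")[143:308,155:287]
f=lambda i:cv2.resize(i,None,fx=3,fy=3.5 if 0 else 3,interpolation=cv2.INTER_CUBIC)
a,b=f(a),f(b); o=np.zeros((max(len(a),len(b)),800,3),np.uint8); o[:len(a),:396]=a;o[:len(b),400:796]=b
for k in range(0,396,60):
    for x0,im in((0,165),(400,155)): cv2.putText(o,str(im+k//3),(x0+k,8),0,.3,(0,255,255)); cv2.line(o,(x0+k,0),(x0+k,4),(0,255,255))
cv2.imwrite("pics/crop1.png",o)
E
```

```text
(no output)
```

View pics/crop1.png

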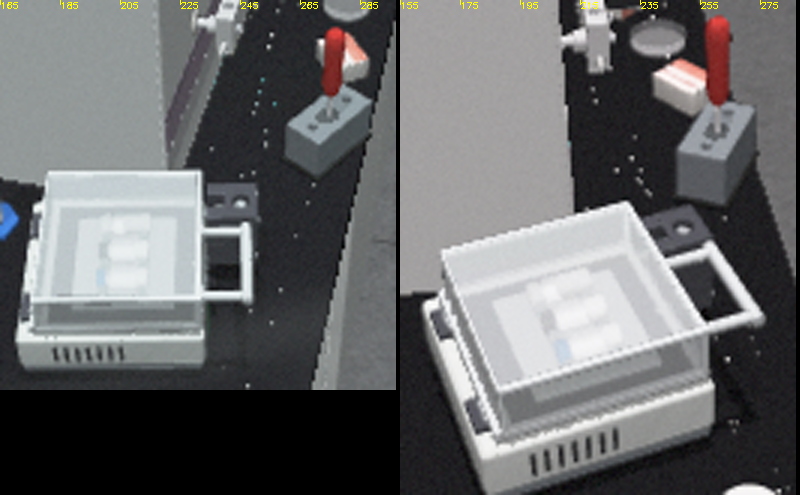

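Scene crop: pin bore at full px (245,213), bar ends (248,221)/(248,245), handle top (277,156). Side crop: bore (250,219), bar ends (259,225)/(276,250), handle top (261,150). Next I'll fit the model poses.

```bash
cat > h.py <<'E'
from rig import ctrl
import cv2,numpy as np
from scipy.optimize import least_squares
from scipy.spatial.transform import Rotation as R
def proj(c,P):
    E=np.array(c["extrinsics"]); p=(np.atleast_2d(P)-E[:3,3])@E[:3,:3]; p=p*[1,-1,-1]
    q=p@np.array(c["mtx"]).T; return q[:,:2]/q[:,2:]
def place(v,P):
    c,s=np.cos(v[2]),np.sin(v[2]); P=np.asarray(P,float)
    return np.c_[v[0]+c*P[:,0]-s*P[:,1],v[1]+s*P[:,0]+c*P[:,1],P[:,2]]
def fit(obs,x0):
    # obs: list of (cal, model Nx3, px Nx2)
    f=lambda v:np.concatenate([(proj(c,place(v,P))-p).ravel() for c,P,p in obs])
    r=least_squares(f,x0,loss="soft_l1",f_scale=1.); return r.x,f(r.x).reshape(-1,2)
def down(yaw): # tool down; tool y axis at world angle yaw
    y=np.array([np.cos(yaw),np.sin(yaw),0]); z=np.array([0,0,-1.]); x=np.cross(y,z)
    return R.from_matrix(np.c_[x,y,z]).as_quat()
def save(n,f): cv2.imwrite("pics/"+f,ctrl.snapshot(n)[:,:,::-1])
E
python3 - <<'E'
from h import *
cs,cd=ctrl.calibration("scene"),ctrl.calibration("side")
S=lambda l:np.array(l)/3+[165,145]
D=lambda l:(np.array(l)-[400,0])/3+[155,143]
M=np.array([[83,-87.5,119],[-87,-87.5,119],[-87,87.5,119],[83,87.5,119],[-127.5,-63,96],[-132,-12,103],[-132,72,103],[-95,95,65]])/1e3
v,r=fit([(cs,M,S([(47,172),(202,172),(203,298),(33,296),(240,203),(248,228),(248,298),(205,341)])),
 (cd,M,D([(443,250),(629,205),(707,328),(501,388),(684,228),(712,247),(762,321),(715,382)]))],[.6,.2,0])
print("shaker",v,np.degrees(v[2])); print(r.round(1).tolist())
T=np.array([[0,0,184],[0,0,60],[25,50,60],[25,-50,60],[-25,-50,60],[-25,50,60]])/1e3
T2=T.copy()
v,r=fit([(cs,T,S([(335,30),(327,117),(286,124),(330,83),(371,98),(318,147)])),
 (cd,T,D([(718,18),(717,130),(679,151),(705,104),(756,107),(727,153)]))],[.5,-.1,0])
print("stand",v,np.degrees(v[2])); print(r.round(1).tolist())
E
```

```text
shaker [0.54675513 0.33917594 0.49694829] 28.473039454306257
[[-0.8, -0.5], [0.7, -0.7], [-0.3, 0.6], [-2.2, 1.7], [0.7, -0.6], [-0.3, 1.6], [0.1, -0.3], [2.0, -0.6], [-2.6, -0.7], [0.4, -2.1], [1.3, 0.1], [-2.6, 1.1], [0.3, -1.0], [0.4, 1.7], [-2.0, -1.8], [3.0, 0.3]]
stand [ 0.45529096  0.02099619 -0.18916623] -10.838426502536207
[[-0.2, 1.1], [0.5, -1.2], [0.1, 1.0], [2.0, -0.2], [-0.4, 0.7], [0.9, -0.4], [-0.3, 0.7], [-0.3, -0.6], [-0.5, 0.3], [0.4, -1.9], [-1.0, -0.4], [-0.0, 2.5]]
```

```bash
python3 - <<'E'
from h import *
q=down(-.19)
ctrl.command_gripper(.085,60)
ctrl.move_l([.445,.021,.30],q,rate=.25)
print(ctrl.read_time(),ctrl.read_tool_pos(),ctrl.read_joint_pos())
np.save("w1.npy",ctrl.calibration("wrist")["extrinsics"])
im=ctrl.snapshot("wrist")[:,:,::-1].copy()
c=ctrl.calibration("wrist")
T=np.array([[0,0,184],[0,0,60],[25,50,60],[25,-50,60],[-25,-50,60],[-25,50,60],[0,32,60],[0,-32,60]])/1e3
print(proj(c,place([.4553,.021,-.189],T)).round().tolist())
cv2.imwrite("pics/w1.png",im)
E
```

```text
3.0417 [0.4447558  0.02049565 0.29991678] [-1.09135112e-01  6.72178194e-02  1.72228250e+00 -2.31175204e-04
  1.35235103e+00  8.17418747e-02]
[[267.0, 185.0], [264.0, 161.0], [284.0, 122.0], [282.0, 197.0], [246.0, 197.0], [245.0, 122.0], [264.0, 136.0], [264.0, 184.0]]
```

View pics/w1.png

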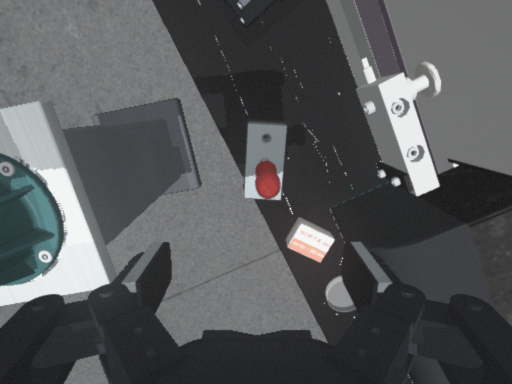

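The wrist view agrees with the estimate to a few px: stand top corners (249,122), (286,124), (282,199), (245,198), free hole (267,139), handle top about (267,185). I'll refine with these, then grasp.

```bash
python3 - <<'E'
from h import *
c=ctrl.calibration("wrist")
T=np.array([[25,50,60],[25,-50,60],[-25,-50,60],[-25,50,60],[0,32,60],[0,0,184]])/1e3
v,r=fit([(c,T,np.array([[286,124],[282,199],[245,198],[249,122],[267,139],[267.5,185.]]))],[.455,.021,-.2])
print(v,r.round(1).tolist()); np.save("stand.npy",v)
q=down(v[2])
ctrl.move_l([v[0],v[1],.26],q,rate=.15)
t=ctrl.move_l([v[0],v[1],.138],None,rate=.12,force_limit=12)
ctrl.command_gripper(0.0,60)
print(t,ctrl.read_tool_pos(),ctrl.read_gripper_width(),ctrl.read_wrist_force())
t=ctrl.move_l([v[0],v[1],.25],None,rate=.10,force_limit=25)
ctrl.dwell(.2)
print(t,ctrl.read_tool_pos(),ctrl.read_gripper_width(),ctrl.read_wrist_force(),ctrl.read_time())
save("wrist","w2.png")
E
```

```text
[ 0.4564824   0.0194027  -0.23517559] [[0.7, 0.2], [-0.6, -0.4], [0.0, -0.9], [-1.3, 0.4], [-0.6, -1.4], [1.6, 1.6]]
True [0.4568177  0.02016212 0.21601774] -0.00011658786177212492 [-0.30917891  0.30925065 -0.46856242]
False [0.45589036 0.01946626 0.24924915] -1.2288222434820945e-05 [ 0.54452991 -0.6471975   0.09714991] 5.5083
```

View pics/w2.png

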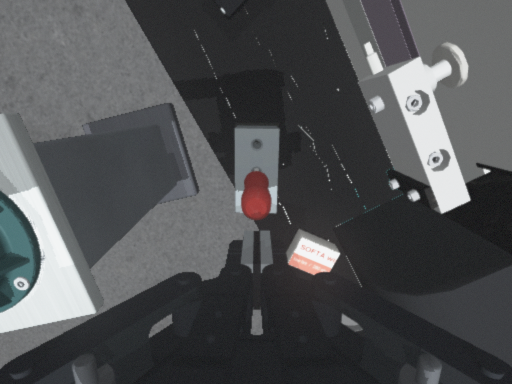

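The force limit tripped early during acceleration, so the jaws closed above the handle. Nothing was touched: handle top at (256,205), stand corners (236,126), (279,126), (277,213), (235,212). I'll open and retry.

```bash
python3 - <<'E'
from h import *
c=ctrl.calibration("wrist")
T=np.array([[25,50,60],[25,-50,60],[-25,-50,60],[-25,50,60],[0,32,60]])/1e3
v,r=fit([(c,T,np.array([[279,126],[277,213],[235,212],[236,126],[257,144]]))],[.455,.021,-.2])
v0=np.load("stand.npy"); print(v,v0,r.round(1).tolist())
v=(v+v0)/2; np.save("stand.npy",v)
q=down(v[2])
ctrl.command_gripper(.085,60)
ctrl.move_l([v[0],v[1],.23],q,rate=.1)
t=ctrl.move_l([v[0],v[1],.138],None,rate=.08,force_limit=25)
print(t,ctrl.read_tool_pos())
if not t:
    ctrl.command_gripper(0.0,60)
    print(ctrl.read_gripper_width(),ctrl.read_wrist_force())
    t=ctrl.move_l([v[0],v[1],.25],None,rate=.08,force_limit=30)
    ctrl.dwell(.2)
print(t,ctrl.read_tool_pos(),ctrl.read_gripper_width(),ctrl.read_wrist_force(),ctrl.read_time())
save("wrist","w3.png"); save("side","s3.png"); save("scene","c3.png")
E
```

```text
[ 0.45637014  0.01932576 -0.2502619 ] [ 0.4564824   0.0194027  -0.23517559] [[0.8, 1.6], [-0.3, -1.0], [0.3, -0.6], [-1.1, 0.9], [0.1, -0.5]]
False [0.45484568 0.02054293 0.13701408]
0.024041013911320224 [-0.85009798  0.14862591  2.83452199]
False [0.45624927 0.01938151 0.24968792] 0.024479440175901385 [-0.41963127  0.24455464 -0.24207121] 10.3167
```

View pics/w3.png

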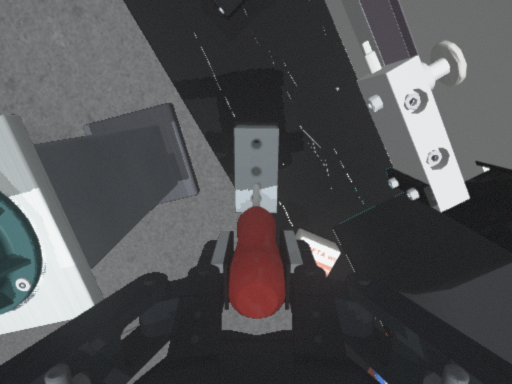

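Driver gripped and lifted (width 24.5 mm); the shank tip is near (256,187), with holes at (257,171) and (257,144). Now over to the pin.

```bash
python3 - <<'E'
from h import *
v=np.array([.54676,.33918,.49695]); P=place(v,[[-.1275,-.063,.096]])[0]; print(P)
c=ctrl.calibration("wrist"); p=ctrl.read_tool_pos(); print("tip pred",proj(c,[[p[0],p[1],p[2]-.131]]))
ctrl.move_l([p[0],p[1],.262],None,rate=.1)
ctrl.move_l([P[0],P[1],.262],None,rate=.12); ctrl.dwell(.2)
p=ctrl.read_tool_pos(); c=ctrl.calibration("wrist")
print(p,ctrl.read_time(),"tip",proj(c,[[p[0],p[1],p[2]-.131]]),"bore",proj(c,[P]))
M=np.array([[-87,-87.5,119],[-87,87.5,119],[-127.5,-63,96],[-132,-12,103],[-132,72,103],[-155,-88,96],[-155,-38,96],[-100,-38,96],[-100,-88,96]])/1e3
print(proj(c,place(v,M)).round().tolist())
im=ctrl.snapshot("wrist")[:,:,::-1]; np.save("w4.npy",c["extrinsics"])
cv2.imwrite("pics/w4f.png",im)
cv2.imwrite("pics/w4.png",cv2.resize(im[40:240,120:380],None,fx=3,fy=3,interpolation=cv2.INTER_CUBIC))
E
```

```text
[0.46471735 0.22301523 0.096     ]
tip pred [[256.37392653 183.67693332]]
[0.46476338 0.22266427 0.26203796] 12.7833 tip [[256.31003871 183.68272669]] bore [[256.18152313 175.17944884]]
[[303.0, 171.0], [174.0, 27.0], [256.0, 175.0], [219.0, 144.0], [159.0, 79.0], [253.0, 207.0], [222.0, 175.0], [259.0, 141.0], [290.0, 175.0]]
```

View pics/w4.png

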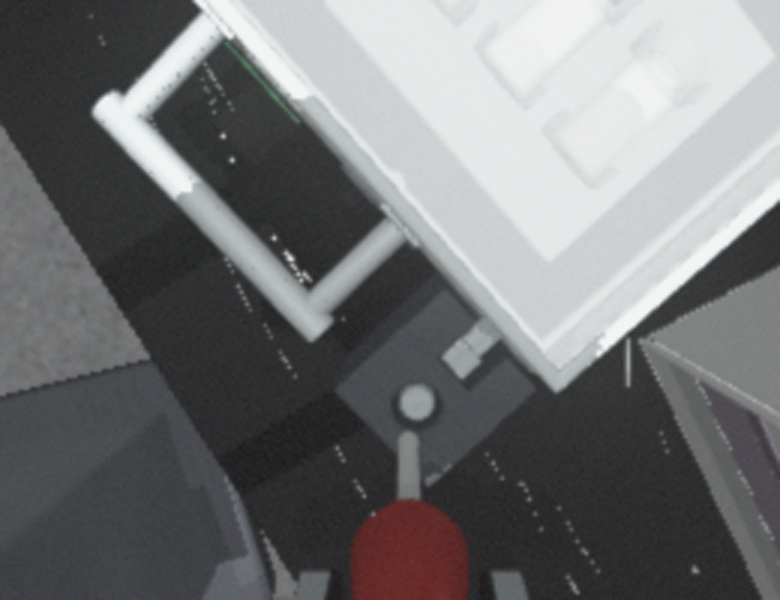

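The crop shows the tip at full px (256,185), the bore with bright pin at (259,175), catch corners (263,202), (233,169), (268,137), (298,170), and bar ends (226,148), (156,75). Refitting.

```bash
python3 - <<'E'
from h import *
c=ctrl.calibration("wrist")
px=np.array([[259,174.6],[226,148.3],[156,75],[263.3,201.7],[232.7,169.3],[268.3,137.3],[298.3,170],[306.7,169]])
M=np.array([[-127.5,-63,96],[-132,-18,103],[-132,78,103],[-150,-88,96],[-150,-38,96],[-95,-38,96],[-95,-88,96],[-87,-87.5,119]])/1e3
v,r=fit([(c,M,px)],[.547,.339,.497]); print(v,r.round(1).tolist()); np.save("shaker.npy",v)
print("fit bore",place(v,M[:1])[0])
# direct ray: bore at z=.096
K=np.array(c["mtx"]);E=np.array(c["extrinsics"])
def ray(u,z):
    d=np.linalg.solve(K,[u[0],u[1],1])*[1,-1,-1]; d=E[:3,:3]@d; return E[:3,3]+d*(z-E[2,3])/d[2]
print("ray bore",ray([259,174.6],.096),"tip",ray([256,184.5],.131))
E
```

```text
[0.54892662 0.34139291 0.52022334] [[1.5, -0.7], [1.4, -0.7], [0.6, 0.5], [-2.0, 1.6], [-3.2, 2.3], [-1.7, -1.3], [-0.0, -0.1], [0.5, -0.1]]
fit bore [0.46960949 0.22335036 0.096     ]
ray bore [0.46783715 0.22297576 0.096     ] tip [0.46426988 0.22200182 0.131     ]
```

```bash
python3 - <<'E'
from h import *
x,y=.4682,.2236
ctrl.command_gripper(0.0,110)
ctrl.move_l([x,y,.232],None,rate=.06); ctrl.dwell(.1)
f0=ctrl.read_wrist_force()
for z in (.224,.219,.214,.211,.208,.206):
    t=ctrl.move_l([x,y,z],None,rate=.03,force_limit=22)
    f=ctrl.read_wrist_force()-f0
    print(z,t,ctrl.read_tool_pos().round(4),f.round(1),ctrl.read_gripper_width())
    if t or f[2]>24: break
ctrl.dwell(.2); print(ctrl.read_time())
save("wrist","w5.png"); save("side","s5.png")
a=cv2.imread("pics/w5.png")[40:240,120:380]; b=cv2.imread("pics/side5.png") if 0 else cv2.imread("pics/s5.png")[180:330,150:345]
cv2.imwrite("pics/v5.png",np.hstack([cv2.resize(a,(400,308)),cv2.resize(b,(400,308))]))
E
```

```text
0.224 False [0.468  0.2235 0.2238] [-0.4 -0.3  1. ] 0.02370019173452038
0.219 False [0.4687 0.2238 0.2196] [-0.2  0.3  5.4] 0.023687897857164214
0.214 False [0.4688 0.2239 0.2151] [-2.2 -0.8 10.8] 0.024153557566316868
0.211 False [0.4697 0.2242 0.2138] [-3.2  0.1 23.4] 0.023693801498946118
0.208 False [0.4701 0.2246 0.2133] [-7.7 -2.1 41.4] 0.024097975207449072
15.55
```

View pics/v5.png

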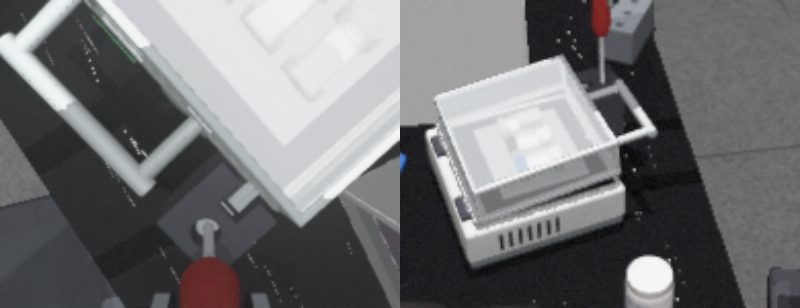

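The hood has popped ajar in both views and the pin hit its hard stop (41 N at TCP z 0.2133). Returning the driver.

```bash
python3 - <<'E'
from h import *
v=np.load("stand.npy"); p=ctrl.read_tool_pos()
ctrl.move_l([.4682,.2236,.262],None,rate=.08)
ctrl.move_l([v[0],v[1],.262],down(v[2]),rate=.15)
ctrl.move_l([v[0],v[1],.202],None,rate=.1); ctrl.dwell(.3)
p=ctrl.read_tool_pos(); c=ctrl.calibration("wrist")
T=place(v,np.array([[0,0,60],[0,32,60],[0,-32,60]])/1e3)
print(p,v,ctrl.read_time(),"tip",proj(c,[[p[0],p[1],p[2]-.131]]),proj(c,T))
save("wrist","w6f.png"); save("side","s6.png")
a=cv2.imread("pics/w6f.png")[100:240,190:330]; b=cv2.imread("pics/s6.png")[125:225,220:320]
cv2.imwrite("pics/v6.png",np.hstack([cv2.resize(a,(420,420),interpolation=2),cv2.resize(b,(380,420),interpolation=2)]))
E
```

```text
[0.45675355 0.01933087 0.202467  ] [ 0.45642627  0.01936423 -0.24271875] 19.0417 tip [[256.15192813 183.69222537]] [[255.82012374 180.84604427]
 [255.80702515 149.05578189]
 [255.83244049 210.73878028]]
```

View pics/v6.png

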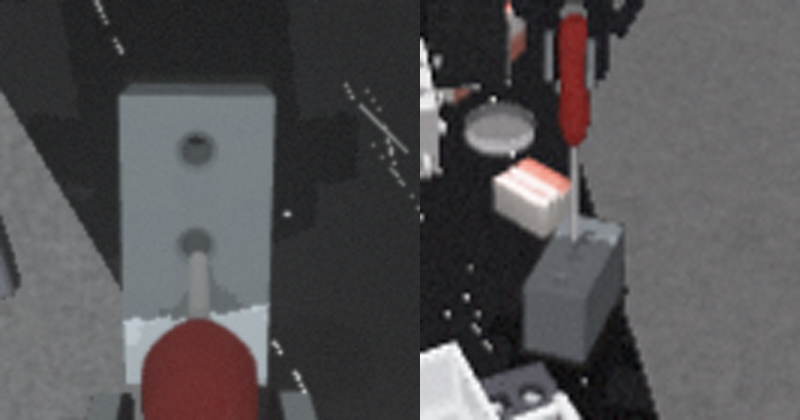

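The tip at (256,184) lines up with the middle hole at (256,181), which matches the projection for 11 mm above the mouth. Inserting.

```bash
python3 - <<'E'
from h import *
v=np.load("stand.npy")
f0=ctrl.read_wrist_force()
for z in (.185,.165,.142,.1385):
    t=ctrl.move_l([v[0],v[1],z],None,rate=.06,force_limit=15)
    f=ctrl.read_wrist_force()-f0; print(z,t,ctrl.read_tool_pos().round(4),f.round(1),ctrl.read_moment().round(2))
    if t and z>.15: break
print(ctrl.read_time())
E
```

```text
0.185 False [0.4558 0.0194 0.1843] [-0.5  0.7 -0. ] [ 0.03 -0.09 -0.03]
0.165 False [0.4562 0.0194 0.1646] [-0.4  0.1  0.3] [-0.    0.    0.01]
0.142 False [0.4563 0.0194 0.1417] [-0.7  0.   0.7] [-0.03  0.06  0.02]
0.1385 False [0.4566 0.0193 0.1386] [-0.1 -0.3  0.4] [-0.01 -0.02 -0.03]
20.8417
```

```bash
cat >> h.py <<'E'
def bar(v,a):  # bar centre in world for hood angle a
    return place(v,[[.085-.217*np.cos(a)+.036*np.sin(a),.030,.067+.036*np.cos(a)+.217*np.sin(a)]])[0]
E
python3 - <<'E'
from h import *
v=np.load("stand.npy"); s=np.load("shaker.npy")
ctrl.command_gripper(.085,60)
ctrl.move_l([v[0],v[1],.26],None,rate=.12)
save("side","s7.png")
b=bar(s,.08); print(b)
ctrl.move_l([b[0],b[1],.26],down(s[2]),rate=.15)
ctrl.command_gripper(.045,60); ctrl.dwell(.1)
c=ctrl.calibration("wrist"); print(ctrl.read_tool_pos(),ctrl.read_time(),ctrl.read_gripper_width(),ctrl.read_joint_pos().round(2))
Rm=lambda a:None
def H(a,P): # hood-frame pts (shaker frame at shut) rotated
    P=np.array(P)/1e3; dx,dz=.085-P[:,0],P[:,2]-.067
    return np.c_[.085-dx*np.cos(a)+dz*np.sin(a),P[:,1],.067+dz*np.cos(a)+dx*np.sin(a)]
print(proj(c,place(s,H(.08,[[-132,-18,103],[-132,78,103],[-132,30,103],[-87,-87.5,119],[-87,87.5,119]]))).round())
np.save("w7.npy",c["extrinsics"]); save("wrist","w7f.png")
a=cv2.imread("pics/w7f.png"); b=cv2.imread("pics/s7.png")[125:225,220:320]
cv2.imwrite("pics/v7.png",np.hstack([a,cv2.resize(b,(288,384),interpolation=2)]))
E
```

```text
[0.42257547 0.30358542 0.12022635]
[0.42254809 0.30357689 0.25997841] 25.3083 0.045218033665344944 [ 0.49  0.22  1.64  0.    1.28 -0.03]
[[256. 226.]
 [256. 132.]
 [256. 181.]
 [299. 290.]
 [307. 123.]]
```

View pics/v7.png

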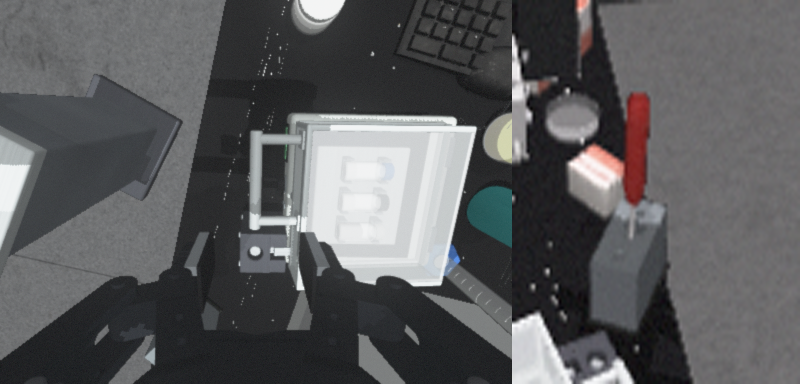

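The driver stands in its hole. The wrist view has the bar from (257,132) to (255,228), centred as predicted with about 1° of yaw difference, and the bore at (255,252). I'll refine, then grasp the bar.

```bash
python3 - <<'E'
from h import *
c=ctrl.calibration("wrist"); c4=dict(c); c4["extrinsics"]=np.load("w4.npy")
px=np.array([[259,174.6],[226,148.3],[156,75],[298.3,170],[306.7,169]])
M=np.array([[-127.5,-63,96],[-132,-18,103],[-132,78,103],[-95,-88,96],[-87,-87.5,119]])/1e3
B=np.array([[-128.4,-18,120],[-128.4,78,120],[-127.5,-63,96]])/1e3
v,r=fit([(c4,M,px),(c,B,np.array([[255,228],[257,132],[255,252.]]))],[.549,.341,.51])
print(v,r.round(1).tolist()); np.save("shaker.npy",v)
b=bar(v,.08); print(b)
ctrl.command_gripper(.036,60)
ctrl.move_l([b[0],b[1],.16],down(v[2]),rate=.12)
t=ctrl.move_l([b[0],b[1],.101],None,rate=.05,force_limit=15)
print(t,ctrl.read_tool_pos(),ctrl.read_wrist_force())
if not t:
    ctrl.command_gripper(0,80); ctrl.dwell(.1)
    print(ctrl.read_gripper_width(),ctrl.read_tool_pos(),ctrl.read_wrist_force().round(2))
print(ctrl.read_time())
E
```

```text
[0.54860434 0.34057997 0.51279903] [[0.5, -0.3], [0.5, -0.6], [0.2, 0.1], [-1.1, 0.6], [-0.6, 0.7], [0.5, -2.5], [-0.8, 0.1], [1.1, 1.1]]
[0.42197598 0.30371159 0.12022635]
False [0.42222255 0.30386003 0.10129668] [ 0.94412594 -0.16705145  0.53690936]
0.009431773431864604 [0.42121626 0.30328762 0.10096269] [-4.01 -2.11  3.57]
28.3917
```

```bash
python3 - <<'E'
from h import *
v=np.load("shaker.npy"); n=14
for a in np.linspace(.08,.6,9)[1:]:
    p=bar(v,a)-[0,0,.0192]
    t=ctrl.move_l(p,None,rate=.06,force_limit=30)
    f=ctrl.read_wrist_force(); u=np.array([np.cos(v[2]),np.sin(v[2])])
    print(round(a,2),t,(ctrl.read_tool_pos()-p).round(4),"fx,fz",round(f[:2]@u,1),round(f[2],1),round(ctrl.read_gripper_width(),4))
    if t: break
ctrl.dwell(.1);print(ctrl.read_time())
save("side","s8.png"); save("wrist","w8.png")
E
```

```text
0.15 False [-0.0008 -0.0005  0.    ] fx,fz -5.0 -2.4 0.0091
0.21 False [-0.0006 -0.0004  0.0009] fx,fz -8.6 0.7 0.0095
0.28 False [-0.0007 -0.0006  0.0008] fx,fz -7.6 0.2 0.0093
0.34 False [-0.0007 -0.0006  0.0013] fx,fz -10.8 4.2 0.009
0.4 False [-0.0009 -0.0008  0.0012] fx,fz -8.7 2.8 0.0096
0.47 False [-0.0012 -0.001   0.0009] fx,fz -8.5 0.6 0.0094
0.54 False [-0.0011 -0.0011  0.0016] fx,fz -12.1 6.4 0.0092
0.6 False [-0.0015 -0.0014  0.0014] fx,fz -11.4 4.4 0.0093
31.625
```

```bash
python3 - <<'E'
from h import *
v=np.load("shaker.npy"); u=np.array([np.cos(v[2]),np.sin(v[2])])
v[:2]-=.0018*u; np.save("shaker2.npy",v)
for a in np.r_[np.linspace(.6,1.047,8)]:
    p=bar(v,a)-[0,0,.0192]
    t=ctrl.move_l(p,None,rate=.05,force_limit=30)
    f=ctrl.read_wrist_force()
    print(round(a,2),t,(ctrl.read_tool_pos()-p).round(4),"fx,fz",round(f[:2]@u,1),round(f[2],1),round(ctrl.read_gripper_width(),4))
    if t: break
ctrl.dwell(.3);print(ctrl.read_time(),ctrl.read_wrist_force())
c=ctrl.calibration("side"); cc=ctrl.calibration("scene")
def H(a,P):
    P=np.array(P)/1e3; dx,dz=.085-P[:,0],P[:,2]-.067
    return np.c_[.085-dx*np.cos(a)+dz*np.sin(a),P[:,1],.067+dz*np.cos(a)+dx*np.sin(a)]
save("side","s9.png"); save("scene","c9.png")
ims=[]
for n,cal in (("s9",c),("c9",cc)):
    im=cv2.imread(f"pics/{n}.png"); 
    q=proj(cal,place(v,H(1.047,[[83,87.5,119],[-87,87.5,119],[-87,-87.5,119],[83,-87.5,119]])))
    k=proj(cal,place(v,H(1.047,[[-132,-12,103],[-132,72,103]])))
    s=3; x0,y0=(140,130) if n=="s9" else (150,130)
    w=cv2.resize(im[y0:y0+180,x0:x0+133],None,fx=s,fy=s,interpolation=2)
    for z in np.r_[q,k]: cv2.circle(w,tuple(((z-[x0,y0])*s).astype(int).tolist()),4,(0,0,255),1)
    ims.append(w)
cv2.imwrite("pics/v9.png",np.hstack(ims))
E
```

```text
0.6 False [-0.0002 -0.0007  0.001 ] fx,fz -6.8 1.3 0.0093
0.66 False [ 0.0002 -0.0006  0.0022] fx,fz -9.2 6.5 0.0091
0.73 False [-0.0003 -0.0009  0.0019] fx,fz -9.1 6.0 0.0092
0.79 False [ 0.0004 -0.0007  0.0031] fx,fz -11.4 12.1 0.009
0.86 False [-0.    -0.001  0.003] fx,fz -10.9 10.6 0.0093
0.92 False [ 0.0012 -0.0005  0.0044] fx,fz -11.1 15.1 0.0091
0.98 False [ 0.0009 -0.0008  0.0043] fx,fz -11.6 14.9 0.0091
1.05 False [0.0029 0.0003 0.0043] fx,fz -5.1 9.5 0.009
35.3083 [-2.70724176 -6.46851069  9.38774283]
```

View pics/v9.png

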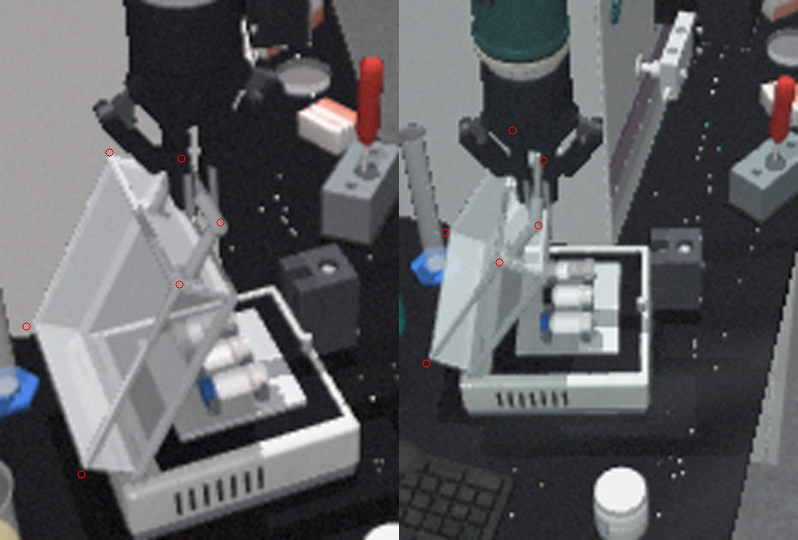

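The hood is up and held, the projected 60° corners match within about 2–3 px, and jar, driver and carton look in place. The radial force built up, so I'll fit the arc actually traced to check the true angle.

```bash
python3 - <<'E'
from h import *
A=np.linspace(.08,.6,9)[1:]; v1=np.load("shaker.npy"); v2=np.load("shaker2.npy")
d1=np.array([[-8,-5,0],[-6,-4,9],[-7,-6,8],[-7,-6,13],[-9,-8,12],[-12,-10,9],[-11,-11,16],[-15,-14,14]])/1e4
d2=np.array([[-2,-7,10],[2,-6,22],[-3,-9,19],[4,-7,31],[0,-10,30],[12,-5,44],[9,-8,43],[29,3,43]])/1e4
pts=[np.array([.42121626,.30328762,.10096269])]+[bar(v1,a)-[0,0,.0192]+d for a,d in zip(A,d1)]+[bar(v2,a)-[0,0,.0192]+d for a,d in zip(np.linspace(.6,1.047,8),d2)]
pts.append(ctrl.read_tool_pos()); P=np.array(pts)
u=np.array([np.cos(v1[2]),np.sin(v1[2])])
X=np.c_[(P[:,:2]-v1[:2])@u-.085,P[:,2]+.0192-.067]  # relative to assumed hinge
rho=np.hypot(.217,.036); ph=np.arctan2(.036,.217)
for free in (0,1):
    f=lambda w:np.hypot(X[:,0]-w[0],X[:,1]-w[1])-(w[2] if free else rho)
    r=least_squares(f,[0,0,rho]); w=r.x
    ang=np.arctan2(X[:,1]-w[1],-(X[:,0]-w[0]))-ph
    print(w.round(4),(f(w)*1e3).round(1).tolist(),ang.round(3).tolist(),np.degrees(ang[-1]-ang[0]+.08))
print(np.arctan2(X[:,1],-X[:,0])[[0,-1]]-ph,ctrl.read_tool_pos(),ctrl.read_wrist_force(),ctrl.read_time())
E
```

```text
[0.0007 0.0046 0.22  ] [0.5, 0.2, 0.0, -0.1, -0.1, -0.2, -0.3, -0.2, -0.2, -0.3, 0.0, -0.1, 0.2, 0.2, 0.6, 0.6, -0.4, -0.4] [0.058, 0.123, 0.192, 0.256, 0.323, 0.387, 0.45, 0.518, 0.581, 0.578, 0.647, 0.708, 0.778, 0.84, 0.912, 0.974, 1.047, 1.046] 61.23411212329023
[0.0025 0.003  0.2223] [0.3, 0.1, -0.0, -0.1, -0.1, -0.1, -0.3, -0.1, -0.1, -0.2, 0.1, 0.0, 0.3, 0.2, 0.6, 0.5, -0.5, -0.5] [0.063, 0.127, 0.196, 0.259, 0.326, 0.389, 0.451, 0.518, 0.581, 0.578, 0.647, 0.707, 0.776, 0.837, 0.908, 0.969, 1.042, 1.041] 60.646620067905545
[0.07876677 1.05666157] [0.54173782 0.36980794 0.25793978] [-2.92319988 -7.11428582 10.21217068] 35.4083
```

```bash
python3 - <<'E'
from rig import ctrl
ctrl.dwell(1.0); print(ctrl.read_tool_pos(),ctrl.read_wrist_force(),ctrl.read_gripper_width(),ctrl.read_time())
ctrl.hand_in()
E
```

```text
[0.54174325 0.36981196 0.25794315] [-2.78513491 -6.23956295  9.44754063] 0.0091322680177691 36.4083
the job is handed in; nothing more can be done
```

The hood is open at about 60° and held by its lift bar. I handed the job in at 36.4 s, and no verdict is reported.

- **Release pin:** I pressed it to its hard stop with the screwdriver tip. The push had risen to 41 N at the tool at the end, and the pictures showed the hood popped ajar.
- **Screwdriver:** It is back in the stand's middle hole, and the pictures show it standing there.
- **Hood angle:** Fits to the path the gripper traced give 60.0 to 61.2°. The 60° model corners projected onto the last pictures match the hood to about 2–3 pixels. In the last 1 s check the arm and grip stayed still.
- **Bystanders:** The jar, carton and dish look undisturbed in the last pictures; I did not measure them.

**What went wrong or disagreed:**
- The first descent to the screwdriver stopped early on the force limit, so the fingers closed above the handle. Nothing was touched, and the second try worked.
- The gripper reads 9.1 mm on a 12 mm bar, which I did not explain.
- About 12 N of sideways and upward force remains at the gripper from a few millimetres of error in my hinge estimate. It was steady and I left it.

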